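# Feed a connector shell through the jig with the slim push stick

### The job

Pick up the slim push stick and with its tip feed the white connector shell along the jig's guide channel, under the strap, until the shell is home against the end stop. Do not touch the shell with the gripper. Then draw the stick out and lay it down on the bench, clear of the jig; leave the wide push stick where it lies.

Things in the scene. Friction and masses are not known exactly. Their poses are not given: they have to be found in the camera images.
- jig: Fixed feed jig: black base 145 x 76 x 5 mm with two aluminium rails forming a straight channel, open above but for a strap. Origin on the bench; x is the feed direction, z up. Frame in mm: base x -75..70, floor z 5; channel centred on y 0, 22 wide from x -45 to 55; mouth flares to 45 wide at x -73. Rails up to z 23. Steel strap over x -7..19, underside z 23.
- jig_stop (a point): Middle of the channel floor at the foot of the end stop's face: in the jig's frame x = 55 mm, z = 5 mm, same axes. The stop is 18 mm high above the floor and as wide as the channel.
- shell: White connector shell, 30 mm long, 15 mm wide, 8 mm high, 10 to 20 g, lying loose on the channel floor before the strap, its length along the channel. Origin at the centre of its underside; its own y axis is its length, z up. Home, its centre is 15 mm before the end stop's face.
- slim_stick_grip (a point): Slim push stick of plywood, 80 g, loose on the bench: an upright handle block 50 mm long, 18 mm wide, 50 mm high, and a straight blade 12 mm wide, 10 mm thick running forward from it, level with its underside. This point is the centre of the handle, 25 mm above the underside; x points along the blade to the tip, y across the 18 mm width, z up.
- slim_stick_tip (a point): Middle of the front end of the slim stick's blade: 145 mm ahead of the centre of the handle, 5 mm above the underside; same axes.
- wide_stick_grip (a point): Centre of the handle of the wide push stick (25 mm above its underside): the same handle and length as the slim one, but a blade 32 mm wide, too wide for the channel. To be left alone.

How it is judged:
By the outcome, as a careful person would: the job done as asked, in the order asked, and still so for the second after the job is handed in, with the robot touching nothing.
It also fails if it takes over 51 s, if anything falls off the work surface, if the arm or the gripper's body presses on something with over 40 N, if the wrist force passes 120 N, or if a joint passes its speed limit or range.

### The arm

A 7-joint arm with a two-finger parallel gripper is mounted at the origin on a cart in front of the work surface, level with it; the furniture and walls round the work are solid. World frame = base frame: x ahead of the robot, y to its left, z up, the work surface at z = 0. Lengths are in m, angles in rad, forces in N, time in s.
With the tool pointing down it reaches from about 0.35 to 0.9 m from the base axis. Payload 8.1 kg.
Tool frame: the origin (TCP) lies at the very end of the fingers, on their centre line; the grasp point (between the pads) lies grip_point_offset behind it (grip_point_offset is the distance from the TCP to the grasp point, in m); z points along the fingers, y is the direction in which the jaws open and shut (so a half turn about z gives the same grasp; the last joint's range is limited). The gripper opens to 92 mm and grips with 3 to 60 N. Pads are 19 mm wide; open, the fingers measure 130 mm over their backs; the gripper's body (75 mm by 190 mm) begins 47 mm behind the grasp point.
Start: joints at [-1.346, 0.434, 0.025, 1.573, -0.012, 1.134, -0.075], TCP at [0.201, 0.592, 0.227] pointing down, gripper open.
Joint ranges: [-2.62, 2.62], [-0.44, 2.09], [-1.27, 1.32], [0.08, 2.57], [-1.32, 4.46], [0.12, 2], [-2.74, 2.74]. Speed limits (rad/s): [2.22, 2.22, 3.01, 3.01, 3.14, 3.14, 3.14].

### API

Orientations are given as a rotation vector (axis times angle).
In Python, from cell import * gives the robot as it stands.
- The arm moves only by the tool drive_tool, never from a script. Its argument "increments" is a list of rows, each an object of numbers: "grip": the gripper's target within -1 to 1 (shut at 1, half-way at 0, fully open at -1); "tx", "ty", "tz": the shift along the world's x, y, z normalised to -1 to 1, where 1 is 400 mm; "turn": the turn about the world's z normalised to -1 to 1, where 1 is 60 degrees. In form: [{"grip": .., "tx": .., "ty": .., "tz": .., "turn": ..}, ...]. A call has 1 to 20 rows; each row is the pose to reach, as a shift and turn from the pose measured when the call began; what a row does not reach only later rows make up. A row lasts 1/10 s, in which the tool goes at most 50 mm and 8.59 degrees, less where a joint would pass 70% of its speed; a pose out of reach is approached as far as the arm can. A call with a number of a shift or a turn outside -1 to 1 is refused whole. A call with a gripper value outside its range is refused whole. The fingers move at their own pace and stop on an object; "newtons" is the grip in N (left out, the last holds). Time passes only in rows, so rows that repeat a pose let the fingers close. It gives the time, the measured TCP pose, the force and the opening at its end, in the units of the state.
- observe(): the state, without advancing time (a new reading comes with each control period).
- get_image(name): name is "side" or "top"; returns the picture (400x640x3 uint8, red, green, blue); there is no depth.
- camera_info(name): a dict with "fx", "fy", "cx", "cy" (pixels), "eye" and "rotation" of the camera in the world. Camera axes: x right, y down, z forward; pixel columns grow to the right and rows downward; lengths in m; the calibration is good to about 2 mm. A picture is of the moment at which its call begins. camera_info takes no time and is no camera call.
- sign_off(): hands the job in, once; it reports no verdict.
The state is a dict: "clock": time; "joints": joint angles; "dq": joint speeds; "joint_efforts": joint torques, N m; "position": TCP position; "ee_rot": TCP orientation; "force": force on the tool from outside, world axes, zero at the start; "ft_torque": the same for the moment, N m; "width": opening from 0.0 (shut) to 1.0 (fully open).
Only numpy, scipy, OpenCV 4.12 (cv2) and the standard library are available. Lean on these libraries where they do the work, as an engineer would, in place of code of your own. Each camera call takes 0.05 s, during which the arm holds its last target. There are 200 camera calls.

## Working session

There is one attempt and no reset: what is moved stays moved. The work goes in short steps, Python scripts to look and compute and a tool call to move; the robot and the scene stay as the last step left them, time stands still between calls to the robot, and variables do not carry over. Pictures are saved under pics/ and viewed, about 8 in all and at most 12, crops included, and the job is handed in when it is done.

Besides the shell and the picture viewer there is one more tool, called after "Request:" by a JSON object that holds its "op" and its "data", one argument or row to a line. drive_tool: Moves the arm, as the interface text tells. Its arguments: {"type":"object","properties":{"increments":{"type":"array","items":{"type":"object","properties":{"grip":{"type":"number"},"tx":{"type":"number"},"ty":{"type":"number"},"tz":{"type":"number"},"turn":{"type":"number"}}}},"newtons":{"type":"number"}},"required":["increments"]}

```bash
mkdir -p pics; cat > h.py <<'E'
from cell import *
import numpy as np, cv2
def save(name,fn,crop=None,scale=1):
    im=get_image(name); np.save('pics/'+fn+'.npy',im)
    if crop: im=im[crop[1]:crop[3],crop[0]:crop[2]]
    im=cv2.resize(im,None,fx=scale,fy=scale,interpolation=cv2.INTER_CUBIC)
    cv2.imwrite('pics/'+fn+'.png',im[...,::-1])
def ray(name,u,v):
    c=camera_info(name); d=np.array([(u-c['cx'])/c['fx'],(v-c['cy'])/c['fy'],1.])
    return np.array(c['eye']),np.array(c['rotation'])@d
def onz(name,u,v,z):
    e,d=ray(name,u,v); return e+d*(z-e[2])/d[2]
def proj(name,p):
    c=camera_info(name); q=np.array(c['rotation']).T@(np.array(p)-c['eye'])
    return q[0]/q[2]*c['fx']+c['cx'],q[1]/q[2]*c['fy']+c['cy']
def tri(n1,p1,n2,p2):
    e1,d1=ray(n1,*p1);e2,d2=ray(n2,*p2)
    s=np.linalg.lstsq(np.c_[d1,-d2],e2-e1,rcond=None)[0]
    a,b=e1+s[0]*d1,e2+s[1]*d2
    return (a+b)/2,np.linalg.norm(a-b)
E
python3 - <<'E'
from h import *
print(observe()); 
for n in('top','side'): print(camera_info(n)); save(n,n+'0')
import cell; print([x for x in dir(cell) if x[0]!='_'])
try: print(grip_point_offset)
except Exception as e: print(e)
E
```

```text
{'clock': 0.0, 'joints': array([-1.34557606,  0.43522476,  0.02498121,  1.57414315, -0.01159465,
        1.1340369 , -0.07510961]), 'dq': array([ 2.74180918e-04, -3.07593440e-04,  2.23138032e-04,  3.90237662e-04,
       -1.68015679e-03,  9.16663205e-05, -6.80366326e-05]), 'joint_efforts': array([-7.05934308e-04, -6.67835927e+01,  9.84759629e-01, -3.14475989e+01,
       -6.05568825e-02,  4.20987722e-02,  1.91971912e-04]), 'position': array([0.20112361, 0.59117202, 0.22592619]), 'ee_rot': array([-5.12749221e-01, -3.09934937e+00,  2.61254057e-03]), 'force': array([-0.3525288 ,  0.87521386,  0.76330678]), 'ft_torque': array([0.04727224, 0.06033129, 0.00699216]), 'width': 0.998062657980996}
{'fx': 493.58580457301724, 'fy': 493.58580457301724, 'cx': 326.9032117014352, 'cy': 198.91416881791457, 'eye': array([ 0.53086444, -0.1554052 ,  1.04025342]), 'rotation': array([-2.21769482,  2.16455462, -0.09272732])}
{'fx': 508.0134034758326, 'fy': 508.0134034758326, 'cx': 322.4517019294315, 'cy': 207.16074566916595, 'eye': array([ 0.11312946, -0.26556409,  0.86320939]), 'rotation': array([-2.13052468,  1.64532851, -0.45645475])}
['PlanningError', 'camera_info', 'get_image', 'grip_point_offset', 'observe', 'sign_off']
0.0188
```

View pics/top0.png

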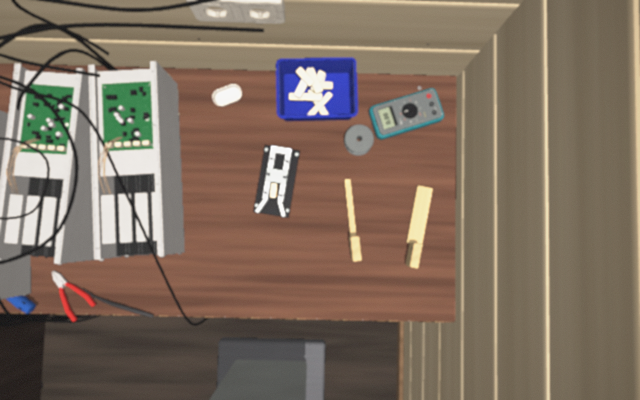

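View pics/side0.png

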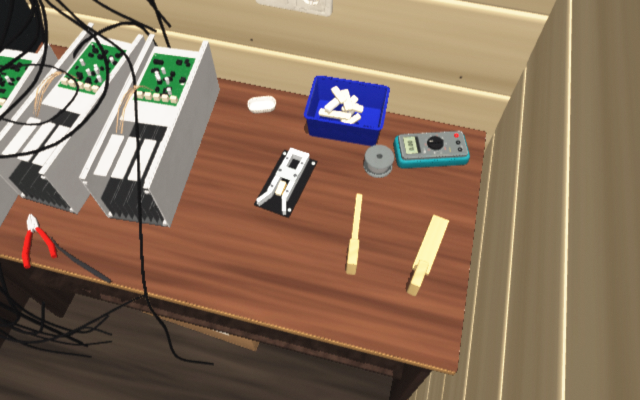

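The top view shows the jig at about (277,181), mouth towards the robot (image down). The slim stick runs from (348,180) to (356,260), and the wide stick is at (418,227). The "rotation" is a rotation vector, so I'll fix the helper and zoom in.

```bash
sed -i "s/np.array(c\['rotation'\])/cv2.Rodrigues(c['rotation'])[0]/g" h.py
python3 - <<'E'
from h import *
t=np.load('pics/top0.npy');s=np.load('pics/side0.npy')
def cr(im,x,y,w,h,k): return cv2.resize(im[y:y+h,x:x+w],None,fx=k,fy=k,interpolation=cv2.INTER_CUBIC)
a=np.hstack([cr(t,245,135,66,98,6),cr(s,250,140,66,98,6)]) 
cv2.imwrite('pics/jig.png',a[...,::-1])
b=np.hstack([cr(t,325,170,66,98,6),cr(s,325,185,66,98,6)])
cv2.imwrite('pics/stick.png',b[...,::-1])
# stick mask contours
for n,im in(('top',t),('side',s)):
    hsv=cv2.cvtColor(im,cv2.COLOR_RGB2HSV)
    m=cv2.inRange(hsv,(15,50,130),(35,200,255)); 
    cs,_=cv2.findContours(m,cv2.RETR_EXTERNAL,cv2.CHAIN_APPROX_NONE)
    for c in cs:
        x,y,w,h=cv2.boundingRect(c)
        if cv2.contourArea(c)>200 and 320<x<450 and y>150: print(n,(x,y,w,h),cv2.minAreaRect(c),cv2.contourArea(c))
E
```

```text
top (421, 322, 5, 78) ((423.0, 360.5), (77.0, 4.0), 90.0) 241.5
top (406, 185, 27, 84) ((417.1766662597656, 226.27476501464844), (17.765756607055664, 82.99775695800781), 9.659893035888672) 1163.0
top (344, 178, 18, 84) ((352.1158752441406, 219.54269409179688), (83.92797088623047, 10.711859703063965), 83.6598129272461) 607.0
side (407, 214, 42, 82) ((425.8088684082031, 255.53204345703125), (18.781232833862305, 83.56817626953125), 21.447736740112305) 1265.5
side (346, 193, 17, 82) ((354.6300964355469, 233.51370239257812), (10.677848815917969, 81.49710083007812), 6.009006023406982) 613.5
```

View pics/jig.png

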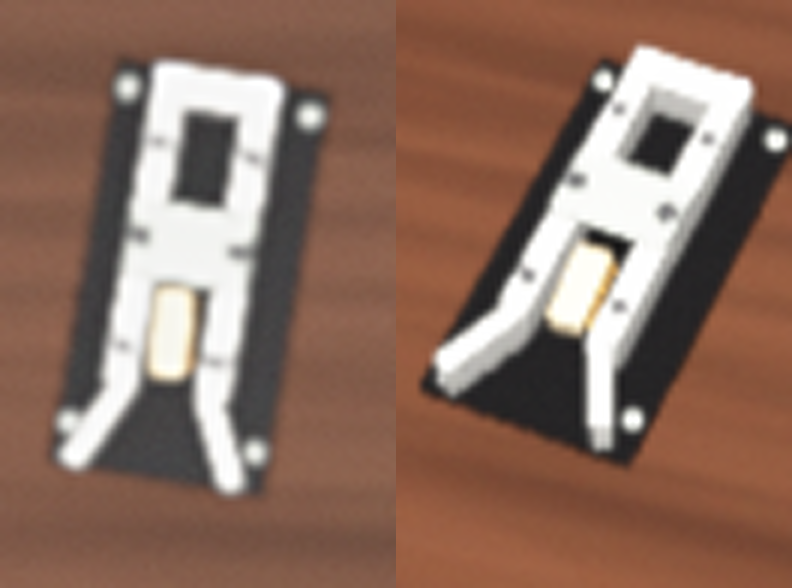

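View pics/stick.png

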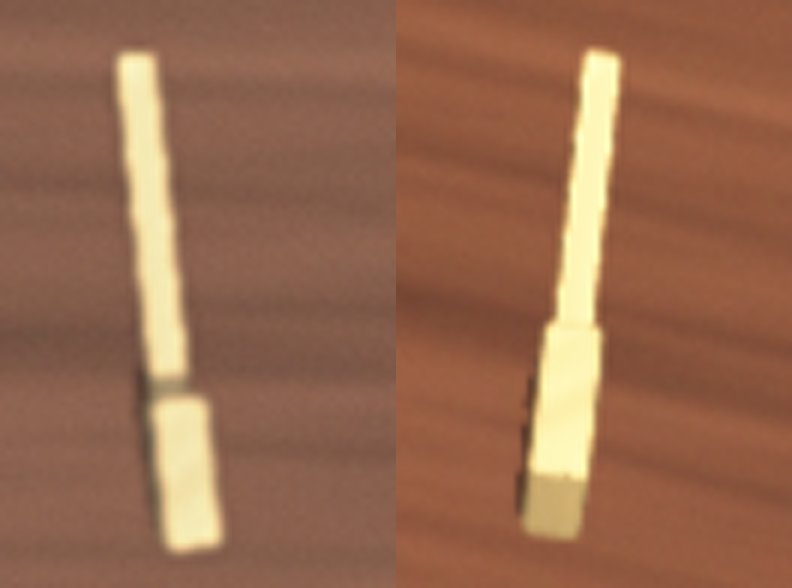

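```bash
cat > m.py <<'E'
from h import *
T=lambda x,y:(245+x/6,135+y/6); S=lambda x,y:(250+(x-396)/6,140+y/6)
T2=lambda x,y:(325+x/6,170+y/6); S2=lambda x,y:(325+(x-396)/6,185+y/6)
f=lambda a:np.round(1000*np.array(a),1)
tip,e=tri('top',T2(137,54),'side',S2(603,52));print('tip tri',f(tip),f(e))
hc,e=tri('top',T2(187,473),'side',S2(566,399));print('handle top tri',f(hc),f(e))
tt=onz('top',*T2(137,54),.01);hh=onz('top',*T2(187,473),.05);ts=onz('side',*S2(603,52),.01);hs=onz('side',*S2(566,399),.05)
print('planes',f(tt),f(ts),f(hh),f(hs),'len',f(np.linalg.norm((tt-hh)[:2])),'yaw',[np.degrees(np.arctan2(*(a-b)[1::-1])) for a,b in((tt,hh),(ts,hs))])
P=[(-75,38,5,T(52,458)),(-75,-38,5,T(264,494)),(70,-38,5,T(330,92)),(70,38,5,T(120,58)),(55,11,23,T(182,110)),(55,-11,23,T(239,115)),(19,-11,23,T(226,206)),(19,11,23,T(172,201))]
def kab(n,P):
    A=np.array([p[:2] for p in P])/1000.;B=np.array([onz(n,*p[3],p[2]/1000)[:2] for p in P])
    H=(A-A.mean(0)).T@(B-B.mean(0));a=np.arctan2(H[0,1]-H[1,0],H[0,0]+H[1,1])
    R=np.array([[np.cos(a),-np.sin(a)],[np.sin(a),np.cos(a)]]);t=B.mean(0)-R@A.mean(0)
    print(n,'jig',f(t),np.degrees(a),'res',f(B-A@R.T-t).tolist());return R,t
R,t=kab('top',P)
Q=[(-75,38,5,S(420,385)),(-75,-38,5,S(630,465)),(70,38,5,S(597,60)),(55,11,23,S(655,88)),(55,-11,23,S(707,106)),(19,-11,23,S(678,176)),(19,11,23,S(622,160))]
kab('side',Q)
a,e=tri('top',T(206,158),'side',S(666,133));print('hole centre tri',f(a),f(e))
for n,p in(('top',T(172,333)),('side',S(581,286))):
    s=onz(n,*p,.013);print('shell',f(s),f(R.T@(s[:2]-t)))
w=[onz('top',406,262,.0),onz('top',432,190,.01)];print('wide',f(w))
E
python3 m.py
```

```text
tip tri [ 647.9 -211.1    8.8] 0.0
handle top tri [ 503.3 -228.7   46.9] 0.2
planes [ 647.8 -211.    10. ] [ 647.2 -211.2   10. ] [ 503.4 -228.4   50. ] [ 501.8 -229.    50. ] len 145.5 yaw [np.float64(6.874658308656624), np.float64(6.9955815318323715)]
top jig [643.1 -62.2] -7.542536214391898 res [[1.5, -0.6], [0.7, 0.4], [-0.8, 0.3], [-0.6, -0.7], [-3.0, -0.0], [-1.3, 2.0], [2.5, 0.9], [0.9, -2.3]]
side jig [642.1 -63.9] -7.621397323791001 res [[0.8, 0.5], [-0.4, 1.0], [-1.8, 1.7], [-2.2, -0.8], [-2.0, 1.9], [3.5, -1.2], [2.1, -3.1]]
hole centre tri [680.2 -68.2  20.6] 2.2
shell [619.4 -56.6  13. ] [-24.2   2.5]
shell [619.  -57.5  13. ] [-24.5   1.5]
wide [[ 476.9 -337.3    0. ]
 [ 629.  -388.4   10. ]]
```

Both views agree to about 2 mm:
- Jig at (643,-63), yaw -7.5°.
- Slim handle at (503,-229), yaw 6.9°, top near 47–50 mm.

I'll go up first, then across.

Request:
{"op": "drive_tool", "data": {
  "increments": [
    {"tz": 0.12,"grip": -1},
    {"tz": 0.25},
    {"tz": 0.32,"ty": -0.1,"tx": 0.03,"turn": 0.1},
    {"tz": 0.32,"ty": -0.22,"tx": 0.07,"turn": 0.2},
    {"tz": 0.32,"ty": -0.34,"tx": 0.1,"turn": 0.3},
    {"tz": 0.32,"ty": -0.46,"tx": 0.14,"turn": 0.4},
    {"tz": 0.32,"ty": -0.58,"tx": 0.18,"turn": 0.43},
    {"tz": 0.32,"ty": -0.7,"tx": 0.21,"turn": 0.43},
    {"tz": 0.32,"ty": -0.82,"tx": 0.25,"turn": 0.43},
    {"tz": 0.32,"ty": -0.94,"tx": 0.29,"turn": 0.43},
    {"tz": 0.32,"ty": -1,"tx": 0.31,"turn": 0.43}
  ],
  "newtons": 40
}}

```text
invalid input
```

Request:
{"op": "drive_tool", "data": {
  "increments": [
    {"grip": -1,"tx": 0,"ty": 0,"tz": 0.12,"turn": 0},
    {"grip": -1,"tx": 0,"ty": 0,"tz": 0.25,"turn": 0},
    {"grip": -1,"tx": 0.03,"ty": -0.1,"tz": 0.32,"turn": 0.1},
    {"grip": -1,"tx": 0.07,"ty": -0.22,"tz": 0.32,"turn": 0.2},
    {"grip": -1,"tx": 0.1,"ty": -0.34,"tz": 0.32,"turn": 0.3},
    {"grip": -1,"tx": 0.14,"ty": -0.46,"tz": 0.32,"turn": 0.4},
    {"grip": -1,"tx": 0.18,"ty": -0.58,"tz": 0.32,"turn": 0.43},
    {"grip": -1,"tx": 0.21,"ty": -0.7,"tz": 0.32,"turn": 0.43},
    {"grip": -1,"tx": 0.25,"ty": -0.82,"tz": 0.32,"turn": 0.43},
    {"grip": -1,"tx": 0.29,"ty": -0.94,"tz": 0.32,"turn": 0.43},
    {"grip": -1,"tx": 0.31,"ty": -1,"tz": 0.32,"turn": 0.43}
  ],
  "newtons": 40
}}

```text
clock: 1.2
position: [0.3258, 0.1873, 0.354]
ee_rot: [-0.186, 3.136, -0.002]
force: [0.3, 0.9, -0.6]
width: 1.0
```

Request:
{"op": "drive_tool", "data": {
  "increments": [
    {"grip": -1,"tx": 0.05,"ty": -0.12,"tz": 0,"turn": 0},
    {"grip": -1,"tx": 0.1,"ty": -0.24,"tz": 0,"turn": 0},
    {"grip": -1,"tx": 0.15,"ty": -0.36,"tz": 0,"turn": 0},
    {"grip": -1,"tx": 0.2,"ty": -0.47,"tz": -0.05,"turn": 0},
    {"grip": -1,"tx": 0.25,"ty": -0.58,"tz": -0.1,"turn": 0},
    {"grip": -1,"tx": 0.3,"ty": -0.68,"tz": -0.15,"turn": 0},
    {"grip": -1,"tx": 0.35,"ty": -0.78,"tz": -0.2,"turn": 0},
    {"grip": -1,"tx": 0.4,"ty": -0.88,"tz": -0.25,"turn": 0},
    {"grip": -1,"tx": 0.44,"ty": -0.98,"tz": -0.3,"turn": 0},
    {"grip": -1,"tx": 0.44,"ty": -1,"tz": -0.4,"turn": 0},
    {"grip": -1,"tx": 0.44,"ty": -1,"tz": -0.5,"turn": 0},
    {"grip": -1,"tx": 0.44,"ty": -1,"tz": -0.55,"turn": 0}
  ]
}}

```text
clock: 2.4
position: [0.4996, -0.2128, 0.1304]
ee_rot: [0.184, -3.131, 0.001]
force: [0.0, 0.3, -0.9]
width: 0.999
```

Request:
{"op": "drive_tool", "data": {
  "increments": [
    {"grip": -1,"tx": 0.008,"ty": -0.04,"tz": 0,"turn": 0.003},
    {"grip": -1,"tx": 0.008,"ty": -0.04,"tz": -0.08,"turn": 0.003},
    {"grip": -1,"tx": 0.008,"ty": -0.04,"tz": -0.16,"turn": 0.003},
    {"grip": -1,"tx": 0.008,"ty": -0.04,"tz": -0.23,"turn": 0.003},
    {"grip": -1,"tx": 0.008,"ty": -0.04,"tz": -0.28,"turn": 0.003},
    {"grip": -1,"tx": 0.008,"ty": -0.04,"tz": -0.303,"turn": 0.003},
    {"grip": -1,"tx": 0.008,"ty": -0.04,"tz": -0.303,"turn": 0.003},
    {"grip": -1,"tx": 0.008,"ty": -0.04,"tz": -0.303,"turn": 0.003}
  ]
}}

```text
clock: 3.2
position: [0.5031, -0.2291, 0.0098]
ee_rot: [0.188, -3.132, 0.001]
force: [0.4, 0.1, 0.1]
width: 1.002
```

Request:
{"op": "drive_tool", "data": {
  "increments": [
    {"grip": 1,"tx": 0,"ty": 0,"tz": 0,"turn": 0},
    {"grip": 1,"tx": 0,"ty": 0,"tz": 0,"turn": 0},
    {"grip": 1,"tx": 0,"ty": 0,"tz": 0,"turn": 0},
    {"grip": 1,"tx": 0,"ty": 0,"tz": 0,"turn": 0},
    {"grip": 1,"tx": 0,"ty": 0,"tz": 0,"turn": 0},
    {"grip": 1,"tx": 0,"ty": 0,"tz": 0,"turn": 0},
    {"grip": 1,"tx": 0,"ty": 0,"tz": 0,"turn": 0},
    {"grip": 1,"tx": 0,"ty": 0,"tz": 0,"turn": 0},
    {"grip": 1,"tx": 0,"ty": 0,"tz": 0,"turn": 0},
    {"grip": 1,"tx": 0,"ty": 0,"tz": 0,"turn": 0}
  ],
  "newtons": 40
}}

```text
clock: 4.2
position: [0.5031, -0.229, 0.0098]
ee_rot: [0.188, -3.132, 0.001]
force: [0.2, 0.2, -0.4]
width: 0.19
```

Request:
{"op": "drive_tool", "data": {
  "increments": [
    {"grip": 1,"tx": 0,"ty": 0,"tz": 0.05,"turn": 0},
    {"grip": 1,"tx": 0,"ty": 0,"tz": 0.12,"turn": 0},
    {"grip": 1,"tx": -0.02,"ty": 0.04,"tz": 0.2,"turn": -0.03},
    {"grip": 1,"tx": -0.06,"ty": 0.12,"tz": 0.2,"turn": -0.08},
    {"grip": 1,"tx": -0.1,"ty": 0.2,"tz": 0.2,"turn": -0.14},
    {"grip": 1,"tx": -0.14,"ty": 0.29,"tz": 0.2,"turn": -0.2},
    {"grip": 1,"tx": -0.159,"ty": 0.38,"tz": 0.2,"turn": -0.241},
    {"grip": 1,"tx": -0.159,"ty": 0.45,"tz": 0.2,"turn": -0.241},
    {"grip": 1,"tx": -0.159,"ty": 0.482,"tz": 0.2,"turn": -0.241},
    {"grip": 1,"tx": -0.159,"ty": 0.482,"tz": 0.2,"turn": -0.241},
    {"grip": 1,"tx": -0.159,"ty": 0.482,"tz": 0.2,"turn": -0.241}
  ]
}}

```text
clock: 5.3
position: [0.4396, -0.0366, 0.0899]
ee_rot: [-0.207, -3.131, 0.001]
force: [-0.3, -0.4, -0.4]
width: 0.195
```

```bash
python3 - <<'E'
from h import *
save('top','t2');save('side','s2')
t=np.load('pics/t2.npy');s=np.load('pics/s2.npy')
c=lambda im,x,y:cv2.resize(im[y:y+145,x:x+98],None,fx=4,fy=4,interpolation=cv2.INTER_CUBIC)
cv2.imwrite('pics/c2.png',np.hstack([c(t,245,135),c(s,230,135)])[...,::-1])
E
```

```text
(no output)
```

View pics/c2.png

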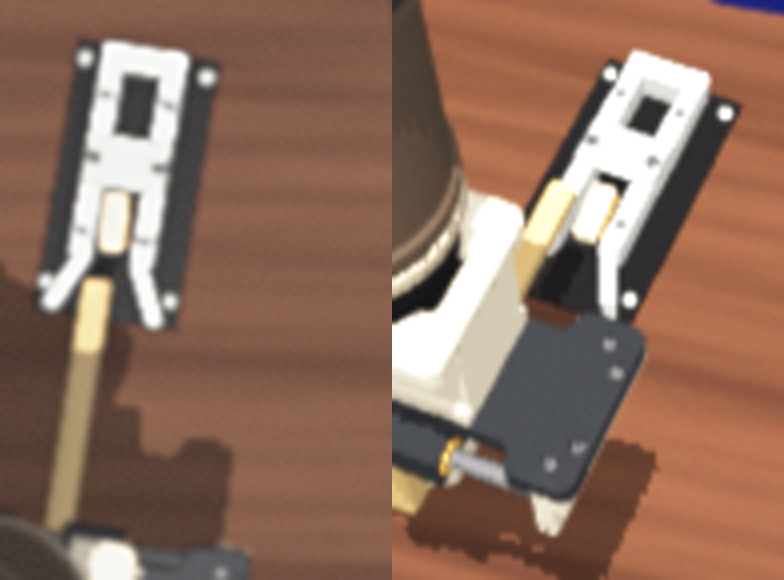

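```bash
python3 - <<'E'
from h import *
a,e=tri('top',(245+96/4,135+280/4),'side',(230+172/4,135+184/4))
o=observe();p=o['position'];y=np.radians(-7.55);R=np.array([[np.cos(y),-np.sin(y)],[np.sin(y),np.cos(y)]]);t=np.array([.6427,-.063])
print(a*1e3,e*1e3,'tip in jig',R.T@(a[:2]-t)*1e3,'pred',R.T@(p[:2]-t)*1e3+[145,0],p,onz('top',269,205,.09))
E
```

```text
[585.01863382 -56.55331562  86.80832651] 2.089045565494902 tip in jig [-58.0283406   -1.18803672] pred [-59.69394139  -1.35263331] [ 0.43960291 -0.0374459   0.08987829] [ 0.58454808 -0.05588032  0.09      ]
```

Request:
{"op": "drive_tool", "data": {
  "increments": [
    {"grip": 1,"tx": 0,"ty": 0.004,"tz": -0.05,"turn": 0},
    {"grip": 1,"tx": 0,"ty": 0.004,"tz": -0.1,"turn": 0},
    {"grip": 1,"tx": 0,"ty": 0.004,"tz": -0.14,"turn": 0},
    {"grip": 1,"tx": 0,"ty": 0.004,"tz": -0.165,"turn": 0},
    {"grip": 1,"tx": 0,"ty": 0.004,"tz": -0.181,"turn": 0},
    {"grip": 1,"tx": 0,"ty": 0.004,"tz": -0.181,"turn": 0},
    {"grip": 1,"tx": 0,"ty": 0.004,"tz": -0.181,"turn": 0}
  ]
}}

```text
clock: 6.1
position: [0.4399, -0.0362, 0.0178]
ee_rot: [-0.211, -3.131, 0.001]
force: [0.3, -0.7, -0.6]
width: 0.198
```

Request:
{"op": "drive_tool", "data": {
  "increments": [
    {"grip": 1,"tx": 0.025,"ty": -0.0033,"tz": 0,"turn": 0},
    {"grip": 1,"tx": 0.045,"ty": -0.006,"tz": 0,"turn": 0},
    {"grip": 1,"tx": 0.06,"ty": -0.008,"tz": 0,"turn": 0},
    {"grip": 1,"tx": 0.072,"ty": -0.0095,"tz": 0,"turn": 0},
    {"grip": 1,"tx": 0.084,"ty": -0.0111,"tz": 0,"turn": 0},
    {"grip": 1,"tx": 0.096,"ty": -0.0127,"tz": 0,"turn": 0},
    {"grip": 1,"tx": 0.108,"ty": -0.0143,"tz": 0,"turn": 0},
    {"grip": 1,"tx": 0.12,"ty": -0.0159,"tz": 0,"turn": 0},
    {"grip": 1,"tx": 0.132,"ty": -0.0175,"tz": 0,"turn": 0},
    {"grip": 1,"tx": 0.144,"ty": -0.0191,"tz": 0,"turn": 0},
    {"grip": 1,"tx": 0.149,"ty": -0.0197,"tz": 0,"turn": 0},
    {"grip": 1,"tx": 0.149,"ty": -0.0197,"tz": 0,"turn": 0}
  ]
}}

```text
clock: 7.3
position: [0.4998, -0.0441, 0.0178]
ee_rot: [-0.211, -3.131, 0.001]
force: [0.6, -0.6, -0.6]
width: 0.194
```

```bash
python3 - <<'E'
from h import *
save('top','t3');save('side','s3')
t=np.load('pics/t3.npy');s=np.load('pics/s3.npy')
c=lambda im,x,y:cv2.resize(im[y:y+98,x:x+80],None,fx=5,fy=5,interpolation=cv2.INTER_CUBIC)
cv2.imwrite('pics/c3.png',np.hstack([c(t,245,135),c(s,245,140)])[...,::-1])
E
```

```text
(no output)
```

View pics/c3.png

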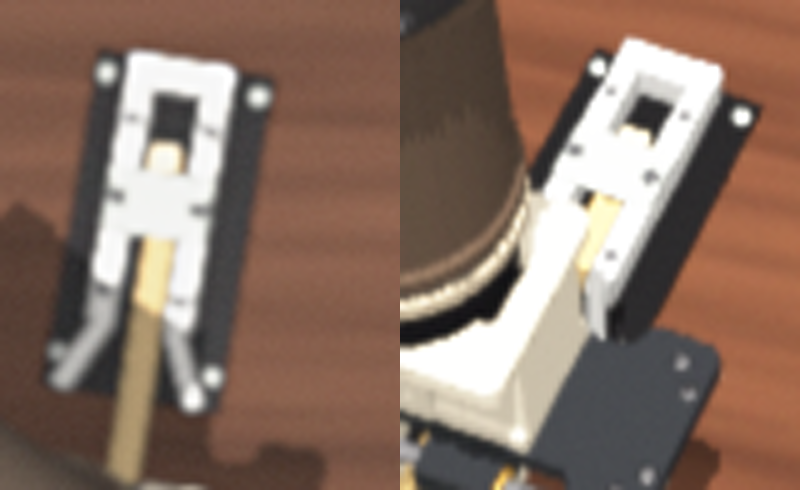

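The shell's nose shows past the strap at (165,155) in the left crop, centred in the channel, with the blade behind it. About 25 mm remain.

Request:
{"op": "drive_tool", "data": {
  "increments": [
    {"grip": 1,"tx": 0.012,"ty": -0.0016,"tz": 0,"turn": 0},
    {"grip": 1,"tx": 0.024,"ty": -0.0032,"tz": 0,"turn": 0},
    {"grip": 1,"tx": 0.036,"ty": -0.0048,"tz": 0,"turn": 0},
    {"grip": 1,"tx": 0.047,"ty": -0.0062,"tz": 0,"turn": 0},
    {"grip": 1,"tx": 0.0545,"ty": -0.0072,"tz": 0,"turn": 0},
    {"grip": 1,"tx": 0.0545,"ty": -0.0072,"tz": 0,"turn": 0}
  ]
}}

```text
clock: 8.0
position: [0.5216, -0.0471, 0.0178]
ee_rot: [-0.211, -3.131, 0.001]
force: [0.5, -0.7, -0.9]
width: 0.189
```

Request:
{"op": "drive_tool", "data": {
  "increments": [
    {"grip": 1,"tx": 0.0025,"ty": -0.0003,"tz": 0,"turn": 0},
    {"grip": 1,"tx": 0.005,"ty": -0.0006,"tz": 0,"turn": 0},
    {"grip": 1,"tx": 0.005,"ty": -0.0006,"tz": 0,"turn": 0}
  ]
}}

```text
clock: 8.3
position: [0.5227, -0.0471, 0.0175]
ee_rot: [-0.211, -3.129, 0.001]
force: [-1.9, 0.6, -0.3]
width: 0.195
```

Request:
{"op": "drive_tool", "data": {
  "increments": [
    {"grip": 1,"tx": 0.0025,"ty": -0.0003,"tz": 0,"turn": 0},
    {"grip": 1,"tx": 0.0025,"ty": -0.0003,"tz": 0,"turn": 0}
  ]
}}

```text
clock: 8.5
position: [0.5228, -0.0471, 0.0173]
ee_rot: [-0.211, -3.128, 0.0]
force: [-4.6, -0.5, 1.0]
width: 0.191
```

```bash
python3 - <<'E'
from h import *
save('top','t4');save('side','s4')
t=np.load('pics/t4.npy');s=np.load('pics/s4.npy')
c=lambda im,x,y:cv2.resize(im[y:y+60,x:x+50],None,fx=8,fy=8,interpolation=cv2.INTER_CUBIC)
cv2.imwrite('pics/c4.png',np.hstack([c(t,255,140),c(s,270,140)])[...,::-1])
E
```

```text
(no output)
```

View pics/c4.png

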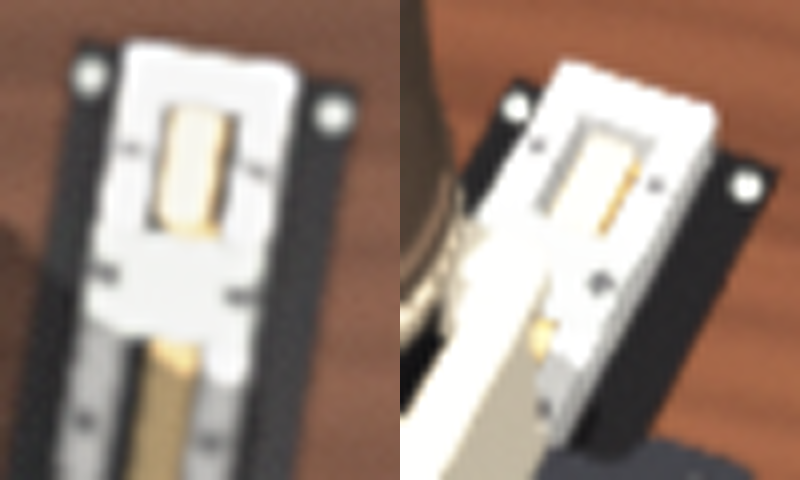

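The shell is against the end stop: its front meets the stop face at (200,105) in the left crop, and the contact force came up with the tool stalled. Drawing the stick straight out.

Request:
{"op": "drive_tool", "data": {
  "increments": [
    {"grip": 1,"tx": -0.01,"ty": 0.0013,"tz": 0.001,"turn": 0},
    {"grip": 1,"tx": -0.03,"ty": 0.004,"tz": 0.001,"turn": 0},
    {"grip": 1,"tx": -0.06,"ty": 0.0079,"tz": 0.001,"turn": 0},
    {"grip": 1,"tx": -0.09,"ty": 0.0119,"tz": 0.001,"turn": 0},
    {"grip": 1,"tx": -0.12,"ty": 0.0159,"tz": 0.001,"turn": 0},
    {"grip": 1,"tx": -0.15,"ty": 0.0199,"tz": 0.001,"turn": 0},
    {"grip": 1,"tx": -0.18,"ty": 0.0239,"tz": 0.001,"turn": 0},
    {"grip": 1,"tx": -0.21,"ty": 0.0278,"tz": 0.001,"turn": 0},
    {"grip": 1,"tx": -0.24,"ty": 0.0318,"tz": 0.001,"turn": 0},
    {"grip": 1,"tx": -0.272,"ty": 0.036,"tz": 0.001,"turn": 0},
    {"grip": 1,"tx": -0.272,"ty": 0.036,"tz": 0.001,"turn": 0}
  ]
}}

```text
clock: 9.7
position: [0.4115, -0.0323, 0.0175]
ee_rot: [-0.211, -3.126, -0.001]
force: [0.3, 0.3, -0.9]
width: 0.192
```

Request:
{"op": "drive_tool", "data": {
  "increments": [
    {"grip": 1,"tx": 0,"ty": 0,"tz": 0.07,"turn": 0},
    {"grip": 1,"tx": 0,"ty": 0,"tz": 0.15,"turn": 0},
    {"grip": 1,"tx": 0,"ty": -0.06,"tz": 0.2,"turn": 0},
    {"grip": 1,"tx": 0.03,"ty": -0.15,"tz": 0.2,"turn": 0.04},
    {"grip": 1,"tx": 0.08,"ty": -0.25,"tz": 0.2,"turn": 0.1},
    {"grip": 1,"tx": 0.14,"ty": -0.34,"tz": 0.2,"turn": 0.16},
    {"grip": 1,"tx": 0.19,"ty": -0.42,"tz": 0.2,"turn": 0.22},
    {"grip": 1,"tx": 0.22,"ty": -0.49,"tz": 0.2,"turn": 0.24},
    {"grip": 1,"tx": 0.22,"ty": -0.49,"tz": 0.2,"turn": 0.24},
    {"grip": 1,"tx": 0.22,"ty": -0.49,"tz": 0.2,"turn": 0.24}
  ]
}}

```text
clock: 10.7
position: [0.4994, -0.229, 0.0973]
ee_rot: [0.18, -3.127, 0.002]
force: [0.4, 0.2, -0.6]
width: 0.193
```

Request:
{"op": "drive_tool", "data": {
  "increments": [
    {"grip": 1,"tx": 0,"ty": 0,"tz": -0.07,"turn": 0},
    {"grip": 1,"tx": 0,"ty": 0,"tz": -0.14,"turn": 0},
    {"grip": 1,"tx": 0,"ty": 0,"tz": -0.185,"turn": 0},
    {"grip": 1,"tx": 0,"ty": 0,"tz": -0.205,"turn": 0},
    {"grip": 1,"tx": 0,"ty": 0,"tz": -0.213,"turn": 0},
    {"grip": 1,"tx": 0,"ty": 0,"tz": -0.217,"turn": 0},
    {"grip": 1,"tx": 0,"ty": 0,"tz": -0.217,"turn": 0}
  ]
}}

```text
clock: 11.4
position: [0.4998, -0.229, 0.0111]
ee_rot: [0.18, -3.128, 0.002]
force: [0.2, -0.3, -0.2]
width: 0.191
```

Request:
{"op": "drive_tool", "data": {
  "increments": [
    {"grip": 1,"tx": 0,"ty": 0,"tz": -0.003,"turn": 0},
    {"grip": 1,"tx": 0,"ty": 0,"tz": -0.003,"turn": 0}
  ]
}}

```text
clock: 11.6
position: [0.5003, -0.229, 0.0105]
ee_rot: [0.18, -3.129, 0.002]
force: [0.3, -0.4, -1.0]
width: 0.195
```

Request:
{"op": "drive_tool", "data": {
  "increments": [
    {"grip": -0.2,"tx": 0,"ty": 0,"tz": 0,"turn": 0},
    {"grip": -0.2,"tx": 0,"ty": 0,"tz": 0,"turn": 0},
    {"grip": -0.2,"tx": 0,"ty": 0,"tz": 0,"turn": 0},
    {"grip": -0.2,"tx": 0,"ty": 0,"tz": 0,"turn": 0},
    {"grip": -0.2,"tx": 0,"ty": 0,"tz": 0,"turn": 0},
    {"grip": -0.2,"tx": 0,"ty": 0,"tz": 0,"turn": 0},
    {"grip": -0.2,"tx": 0,"ty": 0,"tz": 0,"turn": 0}
  ]
}}

```text
clock: 12.3
position: [0.5003, -0.229, 0.0104]
ee_rot: [0.18, -3.129, 0.002]
force: [0.4, -0.9, -0.8]
width: 0.599
```

Request:
{"op": "drive_tool", "data": {
  "increments": [
    {"grip": -0.2,"tx": 0,"ty": 0,"tz": 0.05,"turn": 0},
    {"grip": -0.2,"tx": 0,"ty": 0,"tz": 0.13,"turn": 0},
    {"grip": -0.2,"tx": 0,"ty": 0,"tz": 0.25,"turn": 0},
    {"grip": -0.2,"tx": -0.05,"ty": 0,"tz": 0.37,"turn": 0},
    {"grip": -0.2,"tx": -0.15,"ty": 0,"tz": 0.45,"turn": 0},
    {"grip": -0.2,"tx": -0.25,"ty": 0,"tz": 0.5,"turn": 0},
    {"grip": -0.2,"tx": -0.25,"ty": 0,"tz": 0.5,"turn": 0}
  ]
}}

```text
clock: 13.0
position: [0.3963, -0.2304, 0.2129]
ee_rot: [0.173, -3.133, -0.001]
force: [0.5, -0.8, -0.9]
width: 0.6
```

```bash
python3 - <<'E'
from h import *
save('top','t5');save('side','s5')
t=np.load('pics/t5.npy');s=np.load('pics/s5.npy')
c=lambda im,x,y:cv2.resize(im[y:y+180,x:x+220],None,fx=1.8,fy=1.8,interpolation=cv2.INTER_CUBIC)
cv2.imwrite('pics/c5.png',np.hstack([c(t,240,110),c(s,240,125)])[...,::-1])
print(observe()['force'],observe()['clock'])
E
```

```text
[0.01446082 0.52518544 0.01507271] 13.1
```

View pics/c5.png

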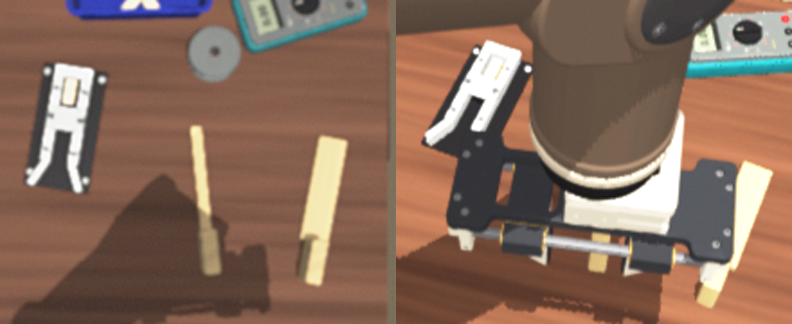

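The stick lies on the bench at (205,200) in the left crop, the shell is in the stop window at (70,92), and the wide stick hasn't moved. One numeric check of the shell before handing in.

```bash
python3 - <<'E'
from h import *
t=np.load('pics/t5.npy')
cv2.imwrite('pics/c6.png',cv2.resize(t[135:195,250:310],None,fx=9,fy=9,interpolation=cv2.INTER_CUBIC)[...,::-1])
y=np.radians(-7.55);R=np.array([[np.cos(y),-np.sin(y)],[np.sin(y),np.cos(y)]]);c=np.array([.6427,-.063])
for x in(25,40,55): print(x,[(np.array(proj('top',[*(R@[x/1e3,0]+c),.013]))-[250,135])*9])
E
```

```text
25 [array([261.35042115, 294.74234941])]
40 [array([271.78182003, 231.56351109])]
55 [array([282.19128964, 168.5174897 ])]
```

View pics/c6.png

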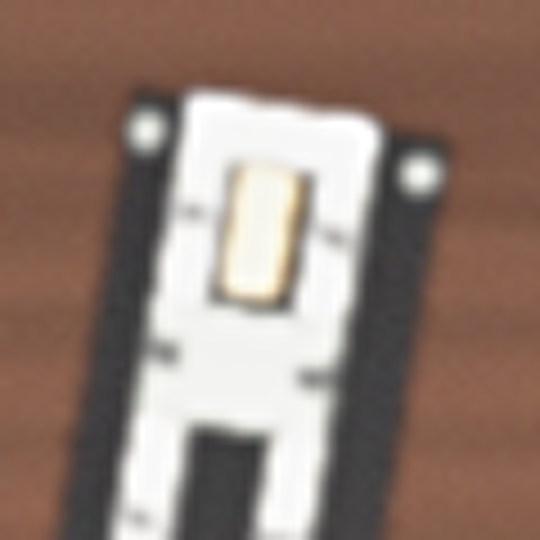

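The shell touches the stop face at (265,165), with its back end at (255,298); 168 and 295 were predicted for home. Handing in.

```bash
python3 -c "
from cell import *
print(sign_off())"
```

```text
the job is handed in; nothing more can be done
None
```

The white shell is home against the end stop, pushed there under the strap with the slim stick's tip. The stick is back on the bench, clear of the jig and close to where it lay at first. The gripper never went near the shell.

- **Shell:** when it reached the stop, the tool stalled and the push force rose to about 4.6 N. After I drew the stick out, the top view showed the shell's ends within about 0.5–1 mm of where they should be, with no gap at the stop.
- **Sticks:** the last pictures show the slim stick flat on the bench and the wide stick where it was at the start.
- **Robot:** at hand-in the gripper was clear of everything, at about 13.1 s of the 51 s allowed.
- **Disagreements:** the tip position worked out from the arm read about 1 mm short of home, which is within the camera calibration error. The first move call was refused as invalid because its rows left out some fields; I resent it with every field filled in.

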